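# Push the varnish booth's sash up to the red clip

## Robot

A 6-joint arm with a two-finger parallel gripper is mounted at the origin on the work surface. World frame = base frame: x ahead of the robot, y to its left, z up, the work surface at z = 0. Lengths are in mm, angles in rad, forces in N, time in s.
With the tool pointing down it reaches from about 350 to 875 mm from the base axis. Payload 15.5 kg.
Tool frame: the origin (TCP) lies on the centre line of the jaws, within the pads' length; the fingertips stand 19 mm ahead of it and the grasp point (between the pads) is the TCP; z points along the fingers, y is the direction in which the jaws open and shut (so a half turn about z gives the same grasp; the last joint's range is limited). The gripper opens to 85 mm and grips with 20 to 120 N. Pads are 22 mm wide; open, the fingers measure 114 mm over their backs; the gripper's body (76 mm by 85 mm) begins 54 mm behind the grasp point. The pads swing forward as they close: fully open they stand 13 mm farther back than shut.
Start: joints at [1.044, 0.494, 1.345, -0, 1.302, -0.096], TCP at [260.994, 567.898, 250.277] pointing down, gripper open.
Joint ranges: [-2.91, 2.91], [-0.82, 2.16], [0.22, 2.67], [-1.22, 4.37], [0.12, 2.79], [-3.08, 3.08]. Speed limits (rad/s): [1.89, 1.89, 2.57, 3.01, 3.01, 3.01].

## Interface

Orientations are given as a rotation vector (axis times angle).
In Python, from workcell import sense, camera, camera_info, sign_off, trace gives the robot as it stands. The module is installed in compiled form; this text tells all that it offers.
- The arm moves only by the shell command python3 -m inch 'ROWS' [OPENING] [FORCE]. ROWS is a JSON object of lists of equal length, an entry for each row: "delta_pos": the shift along the tool's x, y, z in mm, a list of three; "rot": the turn, a rotation vector about the tool's x, y, z in degrees, a list of three. A call has exactly 8 rows; each row is the pose to reach, as a shift and turn from the pose measured when the call began, along the tool's axes at that moment; what a row does not reach only later rows make up. A row lasts 1/10 s, in which the tool goes at most 50 mm and 8.59 degrees, less where a joint would pass 70% of its speed; a pose out of reach is approached as far as the arm can. A call with a gripper value outside its range is refused whole. OPENING is the opening, from 0 (shut) to 1 (fully open), set as the call begins (- or left out, the last holds). The fingers move at their own pace and stop on an object; FORCE is the grip in N (left out, the last holds). Time passes only in rows, so rows that repeat a pose let the fingers close, or fill a call up. It gives the time, the measured TCP pose, the force and the opening at its end, in the units of the state.
- sense(): the state, without advancing time (a new reading comes with each control period).
- camera(name): name is "scene" or "side" or "wrist"; returns the picture (400x640x3 uint8, red, green, blue); there is no depth.
- camera_info(name): a dict with "camera_matrix" (3x3 intrinsics, pixels), "R" (3x3) and "t" (3): a world point X has camera coordinates R X + t; the wrist camera has in their place "mount" (4x4, takes a point from camera to tool coordinates, whose origin is the TCP and whose axes are the flange's). Camera axes: x right, y down, z forward; pixel columns grow to the right and rows downward; lengths in mm; the calibration is good to about 2 mm. A picture is of the moment at which its call begins: read the wrist's pose just before it. camera_info takes no time and is no camera call.
- sign_off(): hands the job in, once; it reports no verdict.
Trained networks look in the newest picture that a camera, given by its name, has taken for a name from the list of things; names that differ only in an ending like _2 or _b are one class to them, and where a whole thing is asked for, a point or a joint stands for the part that bears it (a point fixed in the world has none). Each returns a list of dicts, best first, with "p" (0 to 1); they miss things now and then, are a little off and sometimes report something else, mostly with a low value. They report only what shows in the picture. A call takes as long as a camera call.
- trace(target, camera): "mask" (400x640 bool, what is visible of it) and "centre" ([column, row] in pixels, amid what is visible of it).
The state is a dict: "t": time; "joint_positions": joint angles; "qd": joint speeds; "effort": joint torques, N m; "eef_pos": TCP position; "eef_rot": TCP orientation; "wrist_force": force on the tool from outside, world axes, zero at the start; "moment": the same for the moment, N m; "opening": finger opening in mm.
Only numpy, scipy, OpenCV 4.12 (cv2) and the standard library are available. Lean on these libraries where they do the work, as an engineer would, in place of code of your own. Each camera call takes 0.05 s, during which the arm holds its last target.

## Task

Open the painting studio's varnish booth: with the fingertips only (not the knuckles or the gripper's body), push its clear balanced sash up the slope from beneath the lip until the lip is level with the red marker clip on the frame, then leave it standing there and move the hand clear. Push only from beneath; do not grip the lip or press on its green top. Leave the clip where it is, and do not disturb the tin, the jar or the brush.

Things in the scene. Friction and masses are not known exactly. Their poses are not given: they have to be found in the camera images.
- booth: Benchtop varnish booth, fixed: white floor plate and deck, clear walls, front sloping back at 45 degrees between two aluminium jambs. 400 mm wide, 337 mm high, from 15 mm before to 330 mm behind its origin, which is at table height under the foot of the slope, mid-width; x level into the booth, y left, z up. A white sill closes the front below the slope's foot, 70 mm up.
- sash (a joint): Travel of the clear sash up the slope (m): 0 shut, 0.2 upper stop. Counterweighted: it stays where it is left, and takes about 2 to 6 N to move. It starts 0 to 40 mm up. Pane 5 x 336 x 176 mm. Its lip is a ledge 320 mm wide, standing out 36 mm square to the pane, 18 mm thick up the slope (10 mm green bar on an 8 mm black rubber strip), 30 mm above the pane's lower edge.
- lip_center (a point): Centre of the sash's lip (mid-width, mid-depth, mid-thickness), moving with the sash. x points square into the pane, y to the left along the lip, z up the slope, the direction of travel.
- lip_under (a point): Centre of the underside of the lip's black rubber strip (34 x 320 x 8 mm): push here. It lies 19 mm out from the pane's mid-plane and 9 mm below lip_center; x points square into the pane (45 degrees down), y left along the lip, z up the slope. Below it is 30 mm or more of free room down the slope before the sill. The jambs stand out 5 mm from the pane's mid-plane.
- mark: Red marker clip on the left jamb, just beyond the lip's left end (185 mm from mid-width): 50 mm deep, 42 mm wide, 18 mm thick up the slope, as thick as the lip. Held by stiff friction. Origin at mid-width and mid-thickness, 11 mm behind mid-depth; x square into the booth, y left, z up the slope. The job is done when lip_center and this origin are level along z.
- tin: Loose closed paint tin with a terracotta label and a pale lid, 80 mm across, 85 mm high, standing in front of the booth to one side. Origin at the centre of its underside.
- jar: Loose amber glass jar with a black cap, 60 mm across, 80 mm high, standing in front of the booth to the other side. Origin at the centre of its underside.
- brush: Loose blue-handled flat brush lying on the table near the booth's right front. Origin under its middle; x along it, towards the bristles.

How it is judged:
By the outcome, as a careful person would: the job done as asked, in the order asked, and still so for the second after the job is handed in, with the robot touching nothing.
It also fails if it takes over 38 s, if anything falls off the work surface, if the arm or the gripper's body presses on something with over 40 N, if the wrist force passes 120 N, or if a joint passes its speed limit or range.

## Working session

There is one attempt and no reset: what is moved stays moved. The work goes in short steps, Python scripts to look and compute and a shell command to move; the robot and the scene stay as the last step left them, time stands still between calls to the robot, and variables do not carry over. Pictures are saved under pics/ and viewed, and the job is handed in when it is done.

```bash
mkdir -p pics
cat > h.py <<'E'
import numpy as np,cv2
from workcell import sense,camera,camera_info,sign_off,trace
def save(n,im): cv2.imwrite('pics/'+n+'.png',cv2.cvtColor(im,cv2.COLOR_RGB2BGR))
E
python3 - <<'E'
from h import *
s=sense(); print({k:np.round(v,3) for k,v in s.items()})
for c in ['scene','side']:
    save(c+'0',camera(c)); print(c,camera_info(c))
print(camera_info('wrist'))
for c in ['scene','side']:
    for n in ['mark','lip_center','sash','tin','jar','brush','booth']:
        print(c,n,[(round(r['p'],2),np.round(r['centre']),r['mask'].sum()) for r in trace(n,c)][:2])
E
```

```text
{'t': np.float64(0.0), 'joint_positions': array([ 1.044,  0.494,  1.346,  0.   ,  1.303, -0.095]), 'qd': array([-0.   ,  0.001, -0.   , -0.001, -0.001,  0.001]), 'effort': array([-4.0000e-03, -8.8215e+01, -3.8384e+01, -0.0000e+00,  1.0000e-02,
       -0.0000e+00]), 'eef_pos': array([260.815, 567.585, 249.693]), 'eef_rot': array([-6.710e-01, -3.069e+00,  2.000e-03]), 'wrist_force': array([-0.121,  0.123,  0.151]), 'moment': array([-0.011,  0.007, -0.021]), 'opening': np.float64(85.552)}
scene {'camera_matrix': array([[444.35526925,   0.        , 315.11094532],
       [  0.        , 444.35526925, 195.54947143],
       [  0.        ,   0.        ,   1.        ]]), 'R': array([[ 0.45419273,  0.89082356,  0.01193097],
       [ 0.64168657, -0.31781978, -0.69801787],
       [-0.61801886,  0.32469059, -0.71598094]]), 't': array([-196.99557036, -256.28345635, 1264.92223842])}
side {'camera_matrix': array([[480.50506313,   0.        , 316.4434836 ],
       [  0.        , 480.50506313, 198.20968347],
       [  0.        ,   0.        ,   1.        ]]), 'R': array([[ 0.98588892, -0.16719762, -0.
[... 836 characters left out ...]
[375., 203.]), np.int64(5296))]
scene tin [(0.84, array([272., 198.]), np.int64(1652))]
scene jar [(0.81, array([403., 164.]), np.int64(550))]
scene brush [(0.74, array([233., 262.]), np.int64(1360)), (0.45, array([374., 201.]), np.int64(5065))]
scene booth [(0.77, array([430., 259.]), np.int64(56175))]
side mark [(0.45, array([362., 114.]), np.int64(123))]
side lip_center [(0.67, array([363., 165.]), np.int64(4401))]
side sash [(0.61, array([362., 160.]), np.int64(4299))]
side tin [(0.82, array([295., 238.]), np.int64(1423))]
side jar [(0.61, array([301., 172.]), np.int64(576))]
side brush [(0.6, array([344., 272.]), np.int64(1058))]
side booth [(0.91, array([412., 170.]), np.int64(25306))]
```

View pics/scene0.png

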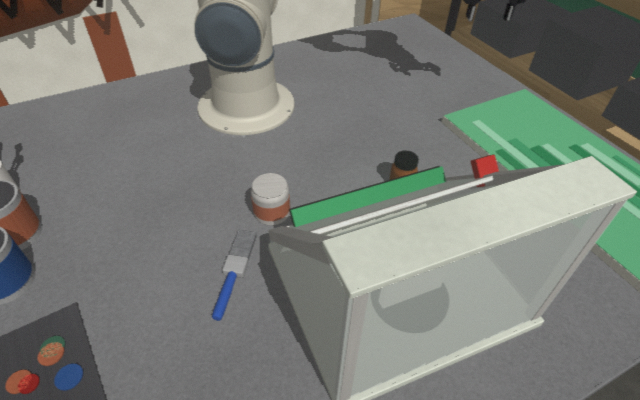

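View pics/side0.png

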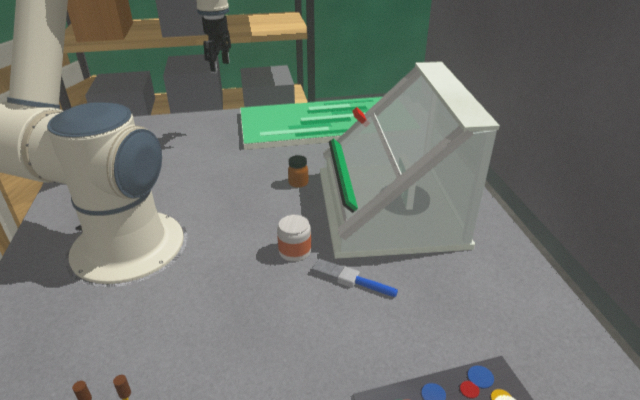

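Run:
```python
import cv2
a=cv2.imread('pics/scene0.png')[140:400,220:640]; cv2.imwrite('pics/sz.png',cv2.resize(a[:, :],(800,495),interpolation=cv2.INTER_CUBIC))
b=cv2.imread('pics/side0.png')[50:265,270:510]; cv2.imwrite('pics/dz.png',cv2.resize(b,None,fx=2.75,fy=2.75,interpolation=cv2.INTER_CUBIC))
```

```text
(no output)
```

View pics/sz.png

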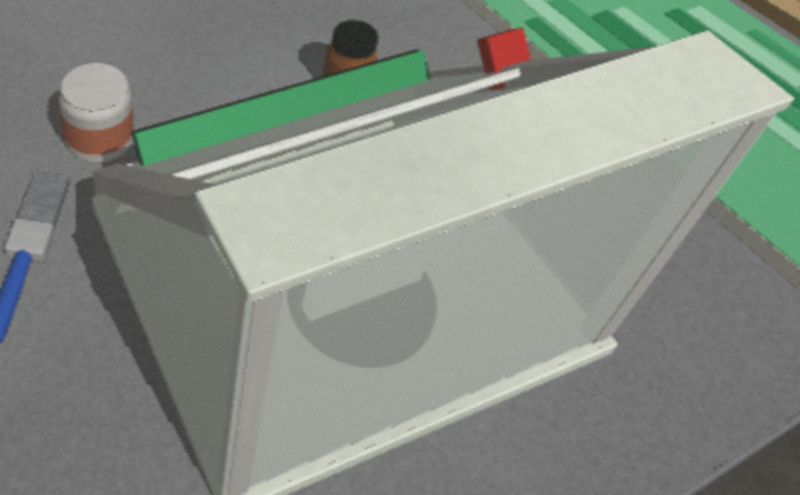

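View pics/dz.png

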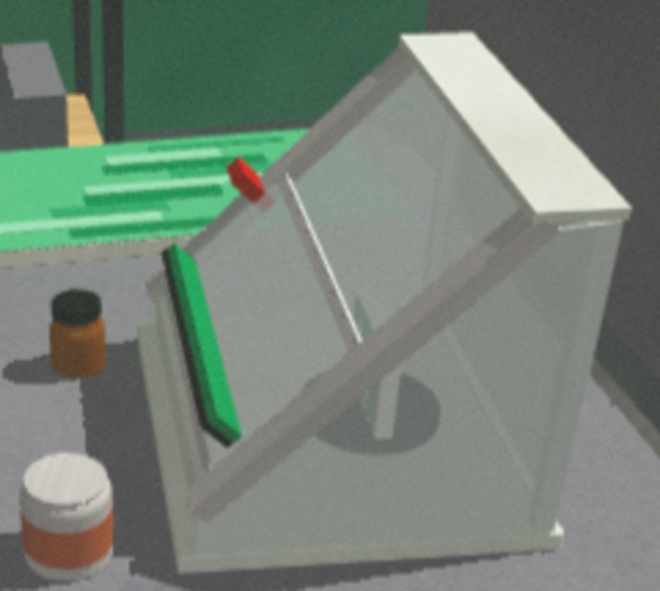

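```bash
cat > fit.py <<'E'
from h import *
from scipy.optimize import least_squares
CI={c:camera_info(c) for c in('scene','side')}
def proj(c,P):
    i=CI[c];q=i['R']@P+i['t'];u=i['camera_matrix']@q;return u[:2]/u[2]
c=np.sqrt(.5)
def booth(p,b): # booth->world
    x,y,a=p[:3];R=np.array([[np.cos(a),-np.sin(a),0],[np.sin(a),np.cos(a),0],[0,0,1]])
    return R@np.array(b)+[x,y,0]
def slope(p,out,y,s): # out = outward normal from line thru (0,70)
    return booth(p,[ -c*out+c*s, y, 70+c*out+c*s])
sc=lambda u,v:(220+u/1.9048,140+v/1.9048)
sd=lambda u,v:(270+u/2.75,50+v/2.75)
# p: x,y,yaw, deckfront, lip s(top), lip out(outer), mark s(top), mark out(outer)
def obs(p):
    df=p[3]
    L=[]
    a=lambda cam,P,px,n:L.append((n,proj(cam,P)-px))
    for n,b,s1,s2 in [('dRF',[df,-200,337],sc(197,193),sd(538,216)),('dLF',[df,200,337],sc(708,32),sd(402,37)),('dLB',[330,200,337],sc(790,100),sd(470,33)),('dRB',[330,-200,337],sc(250,292),sd(630,208))]:
        P=booth(p,b);a('scene',P,s1,n+' sc');a('side',P,s2,n+' sd')
    a('side',booth(p,[-15,-200,0]),sd(180,572),'fRF');a('side',booth(p,[330,-200,0]),sd(562,548),'fRB')
    s,o=p[4],p[5]
    a('scene',slope(p,o,-160,s),sc(136,131),'lRo');a('scene',slope(p,o,160,s),sc(420,52),'lLo')
    a('scene',slope(p,o-36,-160,s),sc(145,162),'lRi');a('scene',slope(p,o-36,160,s),sc(427,77),'lLi')
    a('side',slope(p,o-36,-160,s),sd(240,432),'lRi sd')
    a('side',slope(p,o,160,s),sd(178,247),'lLo sd')
    s,o=p[6],p[7]
    a('scene',slope(p,o,164,s),sc(479,48),'mRo');a('scene',slope(p,o,206,s),sc(522,29),'mLo')
    a('side',slope(p,o,164,s),sd(250,172),'mRo sd')
    return L
if __name__=='__main__':
    r=least_squares(lambda p:np.concatenate([q for n,q in obs(p)]),[550,50,0.1,267,60,38,130,40],loss='soft_l1',f_scale=1.5,x_scale=[10,10,.1,10,10,10,10,10])
    print(np.round(r.x,3))
    for n,q in obs(r.x):print(n,np.round(q,1))
E
python3 fit.py
```

```text
[ 5.25209e+02  5.55560e+01 -8.10000e-02  2.57756e+02  6.80720e+01
  3.29180e+01  1.69110e+02  2.59970e+01]
dRF sc [-1.  1.]
dRF sd [-0.3 -2.6]
dLF sc [ 0.5 -0.5]
dLF sd [-0.7 -1.7]
dLB sc [ 2.3 -1.3]
dLB sd [ 0.4 -1.3]
dRB sc [-1.   1.2]
dRB sd [ 0.5 -1.3]
fRF [-3.9  0.4]
fRB [-3.2  0.1]
lRo [-1.8 -0.3]
lLo [ 0.2 -2.6]
lRi [-1.3  2.7]
lLi [1.  1.7]
lRi sd [0.5 1. ]
lLo sd [-3.  -3.2]
mRo [ 3.3 -2.4]
mLo [0.  1.9]
mRo sd [-2.   0.8]
```

Run:
```python
from fit import *
from scipy.spatial.transform import Rotation as Ro
p=[525.2,55.6,-.081]
for n,h in [('tin',42),('jar',40),('brush',6),('mark',0),('lip_center',0)]:
    A=[];B=[];camz={}
    for cc in CI:
        camera(cc); r=trace(n,cc)[0]; i=CI[cc];K=i['camera_matrix']
        d=i['R'].T@np.linalg.inv(K)@[*r['centre'],1];C=-i['R'].T@i['t'];d/=np.linalg.norm(d)
        M=np.eye(3)-np.outer(d,d);A.append(M);B.append(M@C); camz[cc]=np.round(C+d*(h-C[2])/d[2])
    X=np.linalg.solve(sum(A),sum(B));a=p[2]
    Rb=np.array([[np.cos(a),-np.sin(a),0],[np.sin(a),np.cos(a),0],[0,0,1]])
    print(n,np.round(X),'booth',np.round(Rb.T@(X-[p[0],p[1],0])),camz)
# target: tool orientation
a=p[2]
for pitch in (30,):
    t=np.radians(pitch)
    z=np.array([np.cos(t)*np.cos(a),np.cos(t)*np.sin(a),-np.sin(t)])
    x=np.array([np.sin(t)*np.cos(a),np.sin(t)*np.sin(a),np.cos(t)]); y=np.cross(z,x)
    R=np.c_[x,y,z];s=sense();R0=Ro.from_rotvec(s['eef_rot']).as_matrix();print('R0',R0.round(2));print(R.round(2))
    print('tool rotvec deg',np.degrees(Ro.from_matrix(R0.T@R).as_rotvec()).round(1))
    # intermediate: 120 mm back along tool from lip
    for q in ([-100,0,190],[11,0,102]):
        X=booth(p,q)-19*z;print('TCP',X.round(),'delta tool',(R0.T@(X-s['eef_pos'])).round(1))
```

```text
tin [409. -90.  37.] booth [-104. -154.   37.] {'scene': array([409., -88.,  42.]), 'side': array([ 411., -104.,   42.])}
jar [455. 216.  45.] booth [-82. 154.  45.] {'scene': array([439., 232.,  40.]), 'side': array([459., 203.,  40.])}
brush [ 512. -216.   16.] booth [   9. -272.   16.] {'scene': array([ 503., -214.,    6.]), 'side': array([ 516., -207.,    6.])}
mark [649. 233. 198.] booth [109. 187. 198.] {'scene': array([507., 435.,   0.]), 'side': array([762., 662.,   0.])}
lip_center [601.  28. 157.] booth [ 78. -21. 157.] {'scene': array([480., 124.,  -0.]), 'side': array([673., 285.,   0.])}
R0 [[-0.91  0.42  0.  ]
 [ 0.42  0.91 -0.  ]
 [-0.   -0.   -1.  ]]
[[ 0.5  -0.08  0.86]
 [-0.04 -1.   -0.07]
 [ 0.87  0.   -0.5 ]]
tool rotvec deg [-81.   14.3 140.3]
TCP [409.  65. 200.] delta tool [-344.6 -395.1   50.8]
TCP [520.  56. 112.] delta tool [-448.9 -357.   138.8]
```

```bash
python3 -m inch '{"delta_pos":[[-15,-16,-8],[-33,-35,-18],[-51,-54,-27],[-70,-73,-35],[-88,-93,-43],[-107,-112,-52],[-126,-132,-60],[-145,-152,-68]],"rot":[[0,0,8],[0,0,16],[0,0,24],[0,0,32],[0,0,40],[0,0,48],[0,0,56],[0,0,64]]}' 0
cat > st.py <<'E'
from h import *
from scipy.spatial.transform import Rotation as Ro
import sys
np.set_printoptions(suppress=True)
s=sense();R=Ro.from_rotvec(s['eef_rot']).as_matrix()
print('t',s['t'],'pos',s['eef_pos'].round(1),'q',s['joint_positions'].round(3),'F',s['wrist_force'].round(1),'op',s['opening'].round(1))
print(R.round(3))
open('log.txt','a').write(repr((list(s['joint_positions']),list(s['eef_pos']),list(s['eef_rot'])))+'\n')
p=[525.2,55.6,-.081];a=p[2]
def tgt(X,pitch):
    t=np.radians(pitch)
    z=np.array([np.cos(t)*np.cos(a),np.cos(t)*np.sin(a),-np.sin(t)])
    x=np.array([np.sin(t)*np.cos(a),np.sin(t)*np.sin(a),np.cos(t)]); y=np.cross(z,x)
    print('need rot',np.degrees(Ro.from_matrix(R.T@np.c_[x,y,z]).as_rotvec()).round(1),'delta',(R.T@(np.array(X)-s['eef_pos'])).round(1))
if len(sys.argv)>4: tgt([float(v) for v in sys.argv[1:4]],float(sys.argv[4]))
E
python3 st.py 430 70 380 90
```

```text
t: 2.6
eef_pos: [329.5, 368.2, 318.7]
eef_rot: [2.202, 2.241, 0.0]
wrist_force: [-0.0, 0.2, 0.2]
opening: 0.1Traceback (most recent call last):
  File "st.py", line 6, in <module>
    print('t',s['t'],'pos',s['eef_pos'].round(1),'q',s['joint_positions'].round(3),'F',s['wrist_force'].round(1),'op',s['opening'].round(1))
                                                                                                                      ^^^^^^^^^^^^^^^^^^
AttributeError: 'float' object has no attribute 'round'
```

```bash
sed -i "s/s\['opening'\].round(1)/s['opening']/" st.py; python3 st.py 430 70 380 90
```

```text
t 2.6 pos [329.5 368.2 318.7] q [ 0.72   0.241  1.557 -0.     1.344  0.703] F [-0.   0.2  0.2] op 0.14693394406018095
[[-0.017  1.     0.   ]
 [ 1.     0.017  0.   ]
 [ 0.     0.    -1.   ]]
need rot [ 0.  -0.  95.6] delta [-299.9   95.3  -61.3]
```

```bash
python3 -m inch '{"delta_pos":[[-25,8,-5],[-50,16,-10],[-75,24,-15],[-100,32,-20],[-125,40,-26],[-150,48,-31],[-175,56,-36],[-200,64,-41]],"rot":[[0,0,8],[0,0,16],[0,0,24],[0,0,32],[0,0,40],[0,0,48],[0,0,56],[0,0,64]]}' 0
python3 st.py 430 70 380 90
cat > kin.py <<'E'
import numpy as np
from scipy.optimize import least_squares
D=[eval(l) for l in open('log.txt')]
D.append(([1.044,.494,1.346,0,1.303,-.095],[260.8,567.6,249.7],0))
def f(v):
    a,L2,L3,o,d,T=v;out=[]
    for q,p,_ in D:
        f=q[1]+q[2]; e=f+q[4]
        out+=[a+L2*np.sin(q[1])+L3*np.sin(f+o)+T*np.sin(e)-np.hypot(*p[:2]), d+L2*np.cos(q[1])+L3*np.cos(f+o)+T*np.cos(e)-p[2]]
    return out
r=least_squares(f,[50,450,450,0,400,250]);print(r.x.round(2),np.abs(r.fun).max())
E
python3 kin.py
```

```text
t: 3.4
eef_pos: [397.1, 168.3, 360.0]
eef_rot: [-3.057, -0.725, -0.001]
wrist_force: [-0.0, -0.5, 0.6]
opening: -0.2
t 3.4 pos [397.1 168.3 360. ] q [0.262 0.108 1.612 0.    1.421 1.367] F [-0.  -0.5  0.6] op -0.21287771236975656
[[ 0.894  0.449  0.   ]
 [ 0.449 -0.894  0.   ]
 [ 0.001  0.    -1.   ]]
need rot [-0.  -0.  31.3] delta [-14.7 102.6 -20. ]
[3.9600e+00 5.9914e+02 4.0579e+02 3.2000e-01 7.7217e+02 8.2508e+02] 3.979039320256561e-13
```

Run:
```python
from scipy.spatial.transform import Rotation as R
for k in range(1,5): print((R.from_euler('z',31.3,degrees=True)*R.from_euler('y',8*k,degrees=True)).as_rotvec(degrees=True).round(1))
```

```text
[-2.2  7.8 31.2]
[-4.4 15.6 31.1]
[-6.6 23.4 30.8]
[-8.7 31.2 30.5]
```

```bash
python3 -m inch '{"delta_pos":[[-4,25,-5],[-7,50,-10],[-11,75,-15],[-15,102,-20],[-15,102,-20],[-15,102,-20],[-15,102,-20],[-15,102,-20]],"rot":[[0,0,8],[0,0,16],[0,0,24],[0,0,31.3],[-2.2,7.8,31.2],[-4.4,15.6,31.1],[-6.6,23.4,30.8],[-8.7,31.2,30.5]]}' 0
python3 st.py 430 70 320 45
python3 kin.py
```

```text
t: 4.2
eef_pos: [429.4, 70.5, 381.0]
eef_rot: [2.994, -0.122, 0.871]
wrist_force: [0.5, -1.8, -0.0]
opening: -0.4
t 4.2 pos [429.4  70.5 381. ] q [ 0.091 -0.138  1.931 -0.127  0.793  1.807] F [ 0.5 -1.8 -0. ] op -0.38085712733177135
[[ 0.841 -0.081  0.535]
 [-0.069 -0.997 -0.042]
 [ 0.536 -0.002 -0.844]]
need rot [-0.1 12.6 -0.1] delta [-32.2   0.5  51.8]
[8.6400e+00 6.0618e+02 4.1495e+02 3.8000e-01 2.8897e+02 3.2069e+02] 0.8656791948092746
```

```bash
cat >> kin.py <<'E'
a,L2,L3,o,d,T=r.x
for X,Z in ((430,250),(460,180),(523,112),(600,190)):
  for pitch in (30,38,45,60):
    e=np.pi/2+np.radians(pitch)
    def g(q): return [a+L2*np.sin(q[0])+L3*np.sin(q[0]+q[1]+o)+T*np.sin(e)-X, d+L2*np.cos(q[0])+L3*np.cos(q[0]+q[1]+o)+T*np.cos(e)-Z]
    s=least_squares(g,[-.1,2]);q=s.x;print(X,Z,pitch,q.round(2),'j5',round(e-q.sum(),2),'err',np.abs(s.fun).max().round(1))
E
python3 kin.py
```

```text
[8.6400e+00 6.0618e+02 4.1495e+02 3.8000e-01 2.8897e+02 3.2069e+02] 0.8656791948092746
430 250 30 [0.87 2.76] j5 -1.53 err 2.4
430 250 38 [0.34 2.5 ] j5 -0.6 err 0.0
430 250 45 [0.19 2.37] j5 -0.21 err 0.0
430 250 60 [0.1  2.16] j5 0.36 err 0.0
460 180 30 [1.28 2.76] j5 -1.95 err 9.7
460 180 38 [0.75 2.55] j5 -1.07 err 0.0
460 180 45 [0.52 2.42] j5 -0.59 err 0.0
460 180 60 [0.33 2.2 ] j5 0.09 err 0.0
523 112 30 [2.15 3.04] j5 -3.09 err 0.0
523 112 38 [0.9 2.4] j5 -1.06 err 0.0
523 112 45 [0.74 2.31] j5 -0.7 err 0.0
523 112 60 [0.56 2.12] j5 -0.06 err 0.0
600 190 30 [0.68 2.24] j5 -0.83 err 0.0
600 190 38 [0.56 2.16] j5 -0.49 err 0.0
600 190 45 [0.49 2.07] j5 -0.21 err 0.0
600 190 60 [0.43 1.88] j5 0.31 err 0.0
```

```bash
cat > fk.py <<'E'
import numpy as np
from scipy.spatial.transform import Rotation as Ro
from scipy.optimize import least_squares
D=[eval(l) for l in open('log.txt')]
D.append(([1.044,.494,1.3455,0,1.3025,-.0955],[260.8,567.6,249.7],[-.671,-3.069,.002]))
def rot(q,s4,s6,c):
    return Ro.from_euler('z',q[0])*Ro.from_euler('y',q[1]+q[2])*Ro.from_euler('z',s4*q[3])*Ro.from_euler('y',q[4])*Ro.from_euler('z',s6*q[5]+c)
def pos(q,v,P):
    a,L2,L3,e,d,T=v
    f=q[1]+q[2]
    r=a+L2*np.sin(q[1])+L3*np.sin(f)+e*np.cos(f); z=d+L2*np.cos(q[1])+L3*np.cos(f)-e*np.sin(f)
    return np.array([r*np.cos(q[0]),r*np.sin(q[0]),z])+T*rot(q,*P).as_matrix()[:,2]
def fit():
    best=None
    for s4 in(1,-1):
        for s6 in (1,-1):
            for c0 in np.arange(4)*np.pi/2:
                r=least_squares(lambda c:np.concatenate([(rot(q,s4,s6,c[0]).inv()*Ro.from_rotvec(w)).as_rotvec() for q,p,w in D]),[c0])
                if best is None or r.cost<best[0]:best=(r.cost,s4,s6,r.x[0],np.abs(r.fun).max())
    P=best[1:4]
    # weak prior on geometry
    r=least_squares(lambda v:np.concatenate([np.ravel([pos(q,v,P)-p for q,p,w in D]),1e-3*(v-np.array([0,500,450,0,400,250]))]),[0,500,450,0,400,250])
    return P,r.x,best[4],np.abs(r.fun[:3*len(D)]).max()
if __name__=='__main__':print(fit())
E
python3 fk.py
```

```text
((1, 1, np.float64(1.5705976628647509)), array([ -53.25338531,  484.15606401,  397.79149228, -221.31342317,
        -61.84719062,  214.01339931]), np.float64(0.0008587128430081192), np.float64(58.057126719542026))
```

```bash
cat > lin.py <<'E'
from fk import *
P=(1,1,np.pi/2)
b=np.ravel([p for q,p,w in D]); f=lambda v:np.ravel([pos(q,v,P) for q,p,w in D])
A=np.array([f(np.eye(6)[i]) for i in range(6)]).T
v0=np.array([0,500,450,0,400,250]);lam=float(0.01)
v=v0+np.linalg.lstsq(np.r_[A,lam*np.eye(6)],np.r_[b-A@v0,np.zeros(6)],rcond=None)[0]
if __name__=='__main__':print(np.linalg.svd(A)[1].round(3),v.round(1),np.abs(A@v-b).max())
E
python3 lin.py
```

```text
[3.945 2.86  0.437 0.244 0.061 0.036] [ -50.2  489.3  398.5 -197.4  -39.5  218. ] 57.86304902773992
```

```bash
cat > lin.py <<'E'
from fk import *
P=(1,1,np.pi/2)
def pos2(q,v):
    p=pos(q,v[:6],P)
    W=(Ro.from_euler('z',q[0])*Ro.from_euler('y',q[1]+q[2])*Ro.from_euler('z',q[3])).as_matrix()
    return p+v[6]*np.array([-np.sin(q[0]),np.cos(q[0]),0])+v[7]*W[:,1]
b=np.ravel([p for q,p,w in D]); f=lambda v:np.ravel([pos2(q,v) for q,p,w in D])
A=np.array([f(np.eye(8)[i]) for i in range(8)]).T
def solve(v0,lam):
    L=np.diag(lam);return v0+np.linalg.lstsq(np.r_[A,L],np.r_[b-A@v0,np.zeros(8)],rcond=None)[0]
v0=np.array([0,500,450,0,400,250,30,30.])
vA=solve(v0,[.01]*7+[100]*1); 
v=solve(v0,[.01]*8)
if __name__=='__main__':
    print(v.round(1),np.abs(A@v-b).max().round(2))
    for k in (6,7):
        v0_=v0.copy();v0_[6]=60 if k==7 else 0;v0_[7]=60 if k==6 else 0
        vv=solve(v0_,[.01]*6+([1000,.01] if 0 else [.01,.01]));print(vv.round(1),np.abs(A@vv-b).max().round(2))
E
python3 lin.py
```

```text
[ -3.9 596.2 388.6 118.7 258.6 316.2  60.4  -0.7] 0.23
[-3.600e+00  5.967e+02  3.885e+02  1.201e+02  2.600e+02  3.167e+02
  5.920e+01  5.000e-01] 0.23
[ -4.2 595.8 388.8 117.3 257.3 315.7  61.6  -2. ] 0.23
```

```bash
cat > ik.py <<'E'
from lin import *
lo=np.array([-2.91,-.82,.22,-1.22,.12,-3.08]);hi=np.array([2.91,2.16,2.67,4.37,2.79,3.08])
def dirR(pitch,yaw,roll=0):
    # tool z: in slope frame. yaw phi about slope up axis from inward normal tilted
    pass
def ik(X,R,q0):
    Rt=Ro.from_matrix(R)
    def F(q):return np.r_[(pos2(q,v)-X)/100,(rot(q,*P).inv()*Rt).as_rotvec()]
    best=None
    for q in q0:
        s=least_squares(F,np.clip(q,lo+.01,hi-.01),bounds=(lo,hi))
        if best is None or s.cost<best.cost:best=s
    return best.x,best.cost
a=-.081
Rb=Ro.from_euler('z',a).as_matrix()
c=np.sqrt(.5)
n=Rb@[c,0,-c];u=Rb@[c,0,c];yl=Rb@[0,1,0]
def frame(phi,tilt):
    # tool x near up-slope, z = n rotated by phi about u (toward left +), then tilted up-slope by tilt
    ph,t=np.radians([phi,tilt]); z0=np.cos(ph)*n+np.sin(ph)*yl
    z=np.cos(t)*z0+np.sin(t)*u; x=np.cos(t)*u-np.sin(t)*z0
    return np.c_[x,np.cross(z,x),z]
def slope(out,y,s): return Rb@np.array([-c*out+c*s,y,70+c*out+c*s])+[525.2,55.6,0]
seeds=[[.1,.5,2.2,g,.6,h] for g in(0,1.5,3.,-1) for h in(-1.5,0,1.5)]
if __name__=='__main__':
    for phi in(0,20,40,-20,-40):
        for tilt in (0,12):
            for s,o in((30,15),(140,15)):
                R=frame(phi,tilt);X=slope(o,0,s)-19*R[:,2]
                q,cst=ik(X,R,seeds);print(phi,tilt,s,X.round(),q.round(2),cst.round(4))
E
python3 ik.py
```

```text
0 0 30 [522.  56. 115.] [ 0.04  0.62  2.32  3.3   0.59 -1.61] 0.0
0 0 140 [600.  50. 193.] [ 0.02  0.43  2.08  3.57  0.17 -1.92] 0.0
0 12 30 [520.  56. 112.] [ 0.06  0.87  2.47  3.27  1.19 -1.54] 0.0
0 12 140 [597.  50. 190.] [ 0.03  0.55  2.23  3.3   0.63 -1.64] 0.0
20 0 30 [523.  49. 114.] [-0.33  0.67  2.33  2.32  0.75 -1.11] 0.0
20 0 140 [600.  43. 192.] [-0.28  0.46  2.09  1.81  0.5  -0.43] 0.0
20 12 30 [520.  50. 111.] [-0.37  0.94  2.48  2.53  1.27 -1.47] 0.0
20 12 140 [598.  43. 189.] [-0.3   0.59  2.24  2.37  0.8  -1.03] 0.0
40 0 30 [525.  43. 112.] [-0.57  0.77  2.19  1.66  0.97 -0.79] 0.0
40 0 140 [602.  37. 190.] [-0.49  0.59  1.98  1.46  0.94 -0.31] 0.0
40 12 30 [522.  44. 109.] [-0.63  0.96  2.31  1.89  1.22 -1.19] 0.0
40 12 140 [600.  38. 187.] [-0.52  0.7   2.11  1.8   1.08 -0.71] 0.0
-20 0 30 [524.  62. 114.] [ 0.36  0.66  2.17  4.35  0.69 -2.3 ] 0.0
-20 0 140 [601.  56. 192.] [ 0.27  0.48  1.89 -1.22  0.6   3.08] 0.0051
-20 12 30 [521.  62. 111.] [ 0.41  0.83  2.28  4.05  1.02 -1.89] 0.0
-20 12 140 [599.  56. 189.] [ 0.32  0.6   2.09  4.23  0.78 -2.31] 0.0
-40 0 30 [527.  68. 112.] [ 0.51  0.75  1.87 -1.22  1.04 -2.82] 0.0062
-40 0 140 [604.  61. 190.] [ 0.43  0.65  1.74 -1.22  1.05 -3.06] 0.0009
-40 12 30 [524.  68. 109.] [ 0.54  0.91  2.16  4.37  1.16 -2.1 ] 0.0123
-40 12 140 [601.  61. 187.] [ 0.44  0.75  2.03  4.37  1.08 -2.38] 0.0172
```

```bash
cat > sim.py <<'E'
from ik import *
from scipy.spatial.transform import Slerp
def path(wps,q,step=1.0):
    # wps: list of (X,R,nrows); prints joints per row
    for X,R,N in wps:
        X0=pos2(q,v);R0=rot(q,*P);sl=Slerp([0,1],Ro.concatenate([R0,Ro.from_matrix(R)]))
        ang=np.degrees((R0.inv()*Ro.from_matrix(R)).magnitude())
        print('seg ang %.1f dist %.0f rows %d'%(ang,np.linalg.norm(X-X0),N))
        for k in range(1,N+1):
            t=k/N;Rt=sl(t).as_matrix();Xt=X0+t*(X-X0)
            qn,cst=ik(Xt,Rt,[q]);dq=np.abs(qn-q).max();
            print(k,Xt.round(),qn.round(2),'dq%.2f'%dq,'' if cst<1e-5 else 'ERR%.4f'%cst)
            q=qn
    return q
if __name__=='__main__':
    from workcell import sense
    q=np.array(sense()['joint_positions'])
    R=frame
    def T(o,y,s,phi,tilt): r=frame(phi,tilt);return slope(o,y,s)-19*r[:,2],r
    q=path([(*T(170,0,120,50,-10),10),(*T(130,0,50,40,0),8),(*T(80,0,28,25,10),8),(*T(15,0,28,25,10),8),(*T(15,0,128,25,10),8)],q)
E
python3 sim.py
```

```text
seg ang 50.0 dist 112 rows 10
1 [435.  68. 371.] [-0.02 -0.13  1.96  0.08  0.74  1.55] dq0.26 
2 [440.  65. 362.] [-0.13 -0.12  1.99  0.3   0.74  1.27] dq0.28 
3 [445.  63. 352.] [-0.24 -0.09  2.01  0.5   0.76  1.  ] dq0.27 
4 [451.  60. 343.] [-0.33 -0.05  2.02  0.67  0.81  0.77] dq0.23 
5 [456.  58. 333.] [-0.41 -0.    2.03  0.8   0.88  0.58] dq0.19 
6 [461.  55. 324.] [-0.48  0.06  2.03  0.89  0.96  0.42] dq0.16 
7 [467.  52. 314.] [-0.53  0.13  2.03  0.95  1.03  0.29] dq0.13 
8 [472.  50. 305.] [-0.57  0.2   2.02  0.99  1.11  0.18] dq0.11 
9 [477.  47. 295.] [-0.6   0.27  2.    1.01  1.18  0.09] dq0.09 
10 [483.  45. 286.] [-0.62  0.35  1.98  1.03  1.26  0.01] dq0.08 
seg ang 14.1 dist 82 rows 8
1 [480.  45. 276.] [-0.63  0.35  2.02  1.06  1.22 -0.04] dq0.05 
2 [476.  46. 266.] [-0.64  0.36  2.06  1.1   1.18 -0.09] dq0.06 
3 [473.  46. 257.] [-0.64  0.38  2.1   1.14  1.14 -0.16] dq0.06 
4 [470.  47. 247.] [-0.65  0.39  2.14  1.19  1.1  -0.22] dq0.07 
5 [467.  47. 237.] [-0.66  0.41  2.18  1.24  1.07 -0.3 ] dq0.08 
6 [464.  48. 227.] [-0.66  0.43  2.22  1.3   1.04 -0.38] dq0.08 
7
[... 1070 characters left out ...]
33  1.17 -1.39] dq0.02 
7 [514.  49. 116.] [-0.46  0.89  2.45  2.33  1.17 -1.38] dq0.02 
8 [519.  48. 110.] [-0.45  0.9   2.43  2.34  1.17 -1.38] dq0.02 
seg ang 0.0 dist 100 rows 8
1 [528.  47. 119.] [-0.44  0.85  2.41  2.33  1.12 -1.31] dq0.06 
2 [537.  47. 128.] [-0.43  0.81  2.38  2.31  1.07 -1.26] dq0.06 
3 [546.  46. 137.] [-0.42  0.77  2.35  2.29  1.02 -1.2 ] dq0.06 
4 [555.  45. 145.] [-0.41  0.73  2.33  2.27  0.98 -1.14] dq0.06 
5 [563.  45. 154.] [-0.4   0.69  2.3   2.24  0.94 -1.08] dq0.06 
6 [572.  44. 163.] [-0.39  0.66  2.27  2.22  0.9  -1.03] dq0.06 
7 [581.  43. 172.] [-0.38  0.63  2.25  2.19  0.87 -0.97] dq0.06 
8 [590.  42. 181.] [-0.38  0.61  2.22  2.16  0.84 -0.91] dq0.06
```

```bash
cat > need.py <<'E'
from ik import *
from workcell import sense
import sys
np.set_printoptions(suppress=True)
s=sense();R0=Ro.from_rotvec(s['eef_rot']);q=s['joint_positions']
F=np.array(s['wrist_force']);print('t',s['t'],'q',np.round(q,2),'F slope(n,y,u)',(np.array([n,yl,u])@F).round(1))
tip=s['eef_pos']+19*R0.as_matrix()[:,2]-[525.2,55.6,70]
print('tip s,y,out',np.round([tip@u,tip@yl,-tip@n],1),'model err',(pos2(q,v)-s['eef_pos']).round(1))
if len(sys.argv)>1:
    o,y,ss,phi,tilt=map(float,sys.argv[1:6]);r=frame(phi,tilt);X=slope(o,y,ss)-19*r[:,2]
    w=(R0.inv()*Ro.from_matrix(r)).as_rotvec(degrees=True);d=R0.as_matrix().T@(X-s['eef_pos'])
    print('delta',d.round(1),'rot',w.round(1),'| up-slope unit in tool',(R0.as_matrix().T@u).round(3),'inward',(R0.as_matrix().T@n).round(3))
E
python3 need.py 170 0 120 50 -10
```

```text
t 4.2 q [ 0.09 -0.14  1.93 -0.13  0.79  1.81] F slope(n,y,u) [ 0.4 -1.7  0.4]
tip s,y,out [147.4   7.1 269.7] model err [ 0.   0.1 -0.1]
delta [ -4.4  21.6 109.8] rot [48.9  2.4 -9.8] | up-slope unit in tool [ 0.976 -0.001 -0.218] inward [0.218 0.002 0.976]
```

```bash
python3 -m inch '{"delta_pos":[[0,1,7],[0,3,14],[-1,4,21],[-1,5,27],[-1,7,34],[-2,8,41],[-2,9,48],[-2,11,55]],"rot":[[3,0.2,-0.6],[6,0.3,-1.2],[9,0.4,-1.8],[12,0.6,-2.4],[15,0.8,-3],[18,0.9,-3.6],[21,1,-4.2],[24,1.2,-4.8]]}' 0
python3 need.py 170 0 120 50 -10
```

```text
t: 5.0
eef_pos: [456.5, 57.1, 333.7]
eef_rot: [-2.654, -0.171, -0.824]
wrist_force: [-0.1, 1.5, -0.0]
opening: -0.2
t 5.0 q [-0.4  -0.    2.03  0.79  0.87  0.58] F slope(n,y,u) [-0.1  1.4 -0.1]
tip s,y,out [134.2   3.7 218. ] model err [-0.6  0.5 -1.5]
delta [-5.7 31.5 45.8] rot [24.9  1.1 -4.9] | up-slope unit in tool [ 0.981 -0.005 -0.194] inward [0.178 0.417 0.891]
```

```bash
python3 -m inch '{"delta_pos":[[-1,4,6],[-1,8,12],[-2,12,17],[-3,16,23],[-4,20,29],[-4,24,34],[-5,28,40],[-6,31,46]],"rot":[[3.1,0.1,-0.6],[6.2,0.3,-1.2],[9.3,0.4,-1.8],[12.4,0.6,-2.5],[15.5,0.7,-3.1],[18.6,0.8,-3.7],[21.8,1,-4.3],[24.9,1.1,-4.9]]}' 0
python3 need.py 130 0 50 40 0
```

```text
t: 5.8
eef_pos: [482.7, 44.8, 285.6]
eef_rot: [-2.24, -0.412, -0.74]
wrist_force: [0.3, -0.4, 0.4]
opening: -0.0
t 5.8 q [-0.62  0.35  1.98  1.03  1.25  0.  ] F slope(n,y,u) [-0.  -0.4  0.5]
tip s,y,out [119.8   0.2 169.8] model err [-1.5  1.5 -2.4]
delta [-67.6  27.4  37.6] rot [-10.1   9.9   0.9] | up-slope unit in tool [ 0.985 -0.    -0.172] inward [0.111 0.768 0.631]
```

```bash
python3 -m inch '{"delta_pos":[[-8,3,5],[-17,7,9],[-25,10,14],[-34,14,19],[-42,17,24],[-51,21,28],[-59,24,33],[-67,27,38]],"rot":[[-1.3,1.2,0.1],[-2.5,2.5,0.2],[-3.8,3.7,0.3],[-5,5,0.4],[-6.3,6.2,0.6],[-7.6,7.4,0.7],[-8.8,8.7,0.8],[-10.1,9.9,0.9]]}' 0
python3 need.py 80 0 28 25 10
python3 - <<'E'
from h import *
for c in('wrist','scene','side'): save(c+'1',camera(c))
for c in('wrist','side'):
    for n in('mark','lip_center'): print(c,n,[(round(r['p'],2),np.round(r['centre'])) for r in trace(n,c)][:2])
E
```

```text
t: 6.6
eef_pos: [458.1, 49.1, 207.6]
eef_rot: [-2.316, -0.253, -0.988]
wrist_force: [0.0, 0.5, 0.2]
opening: 0.3
t 6.6 q [-0.67  0.5   2.31  1.47  1.   -0.61] F slope(n,y,u) [-0.2  0.5  0.1]
tip s,y,out [ 50.4   0.2 129.6] model err [-3.   3.2 -2.9]
delta [-25.7  27.2  38.8] rot [-14.9   9.9  -1.3] | up-slope unit in tool [1.    0.    0.001] inward [-0.001  0.642  0.767]
wrist mark [(0.58, array([249.,  49.]))]
wrist lip_center [(0.69, array([478., 118.]))]
side mark []
side lip_center [(0.61, array([365., 162.]))]
```

View pics/wrist1.png

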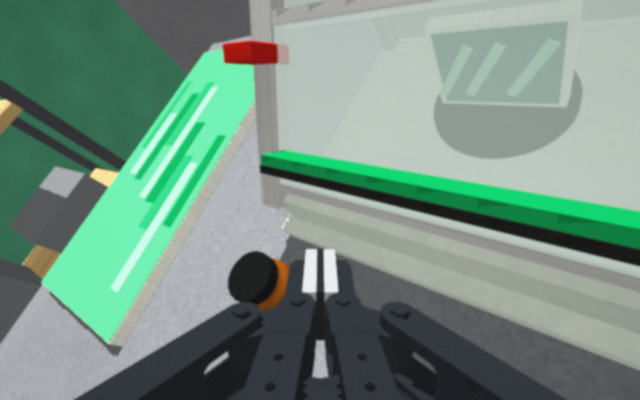

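View pics/side1.png

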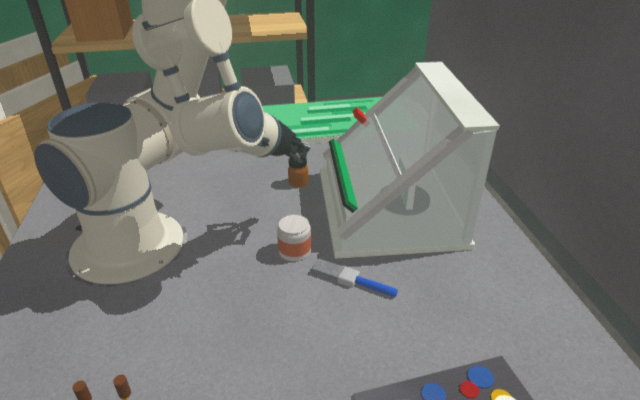

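View pics/scene1.png

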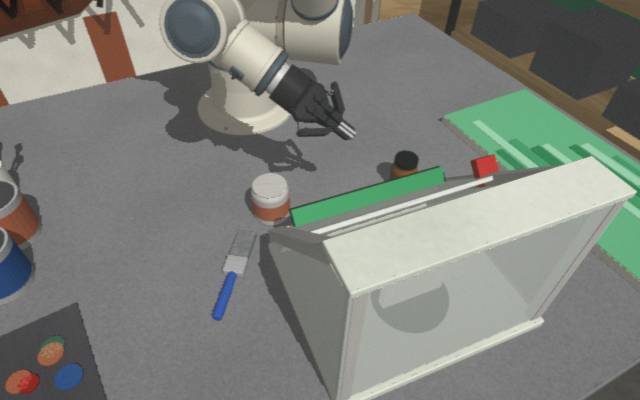

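Run:
```python
import cv2
a=cv2.imread('pics/wrist1.png')[30:230,200:420]; cv2.imwrite('pics/wz.png',cv2.resize(a,None,fx=3,fy=3,interpolation=cv2.INTER_CUBIC))
```

```text
(no output)
```

View pics/wz.png

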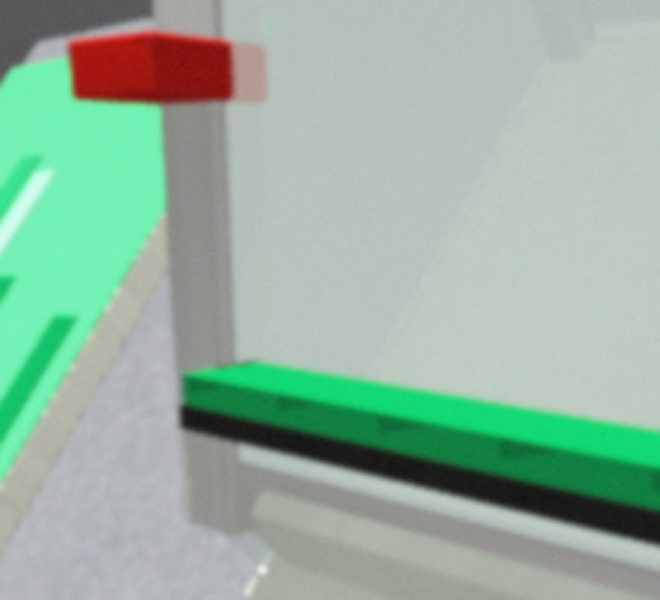

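```bash
cat > fit2.py <<'E'
from fit import *
import fit as F0
from scipy.spatial.transform import Rotation as Ro
WI=camera_info('wrist')
def pw(P,pose):
    pos,rv=pose;T=Ro.from_rotvec(rv).as_matrix();q=T.T@(P-pos);M=WI['mount'];q=M[:3,:3].T@(q-M[:3,3]);u=WI['camera_matrix']@q;return u[:2]/u[2]
wz=lambda u,v:(200+u/3,30+v/3)
if __name__=='__main__':
    s=sense();pose=(np.array(s['eef_pos']),np.array(s['eef_rot']))
    def ob(p):
        L=obs(p);a=lambda P,px,nm:L.append((nm,pw(P,pose)-px))
        s,o=p[4:6]
        a(slope(p,o,160,s),wz(183,376),'w lLoT');a(slope(p,o,160,s-18),wz(182,428),'w lLoB');a(slope(p,o-36,160,s),wz(250,361),'w lLiT')
        s,o=p[6:8]
        a(slope(p,o,206,s),wz(70,42),'w mLoT');a(slope(p,o,164,s),wz(152,33),'w mRoT');a(slope(p,o,164,s-18),wz(162,103),'w mRoB');a(slope(p,o,206,s-18),wz(76,100),'w mLoB')
        return L
    r=least_squares(lambda p:np.concatenate([q for n,q in ob(p)]),[525,55,-.08,267,68,38,169,40],loss='soft_l1',f_scale=1.5,x_scale=[10,10,.1,10,10,10,10,10])
    print(np.round(r.x,3))
    for nm,q in ob(r.x):print(nm,np.round(q,1))
E
python3 fit2.py
```

```text
[ 5.25270e+02  5.57430e+01 -8.20000e-02  2.57711e+02  6.92570e+01
  3.26800e+01  1.70919e+02  3.02930e+01]
dRF sc [-1.1  0.9]
dRF sd [-0.3 -2.6]
dLF sc [ 0.6 -0.5]
dLF sd [-0.7 -1.7]
dLB sc [ 2.4 -1.2]
dLB sd [ 0.5 -1.3]
dRB sc [-1.1  1.2]
dRB sd [ 0.5 -1.3]
fRF [-3.9  0.3]
fRB [-3.2  0.1]
lRo [-1.5 -0.2]
lLo [ 0.7 -2.5]
lRi [-1.   2.8]
lLi [1.5 1.9]
lRi sd [0.9 0.7]
lLo sd [-2.6 -3.5]
mRo [ 3.5 -4.8]
mLo [ 0.2 -0.5]
mRo sd [-2.5 -0.6]
w lLoT [-1.6  0. ]
w lLoB [-0.2  0.7]
w lLiT [ 2.6 -0.2]
w mLoT [0.7 0.4]
w mRoT [1.3 0.1]
w mRoB [-0.7 -1.4]
w mLoB [0.4 1.2]
```

```bash
python3 -m inch '{"delta_pos":[[-3,3,5],[-6,7,10],[-10,10,15],[-13,14,19],[-16,17,24],[-19,20,29],[-22,24,34],[-26,27,39]],"rot":[[-1.9,1.2,-0.2],[-3.7,2.5,-0.3],[-5.6,3.7,-0.5],[-7.4,5,-0.6],[-9.3,6.2,-0.8],[-11.2,7.4,-1],[-13,8.7,-1.1],[-14.9,9.9,-1.3]]}' 0
python3 need.py 12 0 28 25 10
```

```text
t: 7.75
eef_pos: [474.8, 51.6, 156.9]
eef_rot: [-2.441, -0.086, -1.295]
wrist_force: [0.5, 1.2, 0.6]
opening: -0.4
t 7.75 q [-0.52  0.84  2.58  2.31  1.22 -1.46] F slope(n,y,u) [-0.2  1.2  0.7]
tip s,y,out [29.5 -0.1 79.8] model err [-5.4  4.4 -2. ]
delta [-12.3  28.5  60.3] rot [ 0.  -0.1  0.1] | up-slope unit in tool [0.984 0.002 0.176] inward [-0.161  0.422  0.892]
```

```bash
python3 -m inch '{"delta_pos":[[-2,4,8],[-3,8,16],[-5,12,24],[-6,15,32],[-8,19,40],[-10,23,48],[-11,26,55],[-12,28,60]],"rot":[[0,0,0],[0,0,0],[0,0,0],[0,0,0],[0,0,0],[0,0,0],[0,0,0],[0,0,0]]}' 0
python3 need.py 12 0 110 25 10
python3 - <<'E'
from h import *
for c in('wrist','scene','side'): save(c+'2',camera(c))
E
```

```text
t: 8.55
eef_pos: [522.0, 48.2, 108.0]
eef_rot: [-2.441, -0.086, -1.295]
wrist_force: [-0.3, -0.0, -0.3]
opening: 0.1
t 8.55 q [-0.44  0.93  2.45  2.36  1.2  -1.41] F slope(n,y,u) [ 0.  -0.  -0.4]
tip s,y,out [28.4  0.3 11.8] model err [-5.5  4.  -2.1]
delta [80.5  0.4 14.1] rot [ 0.  -0.1  0.1] | up-slope unit in tool [0.984 0.002 0.176] inward [-0.161  0.422  0.892]
```

View pics/wrist2.png

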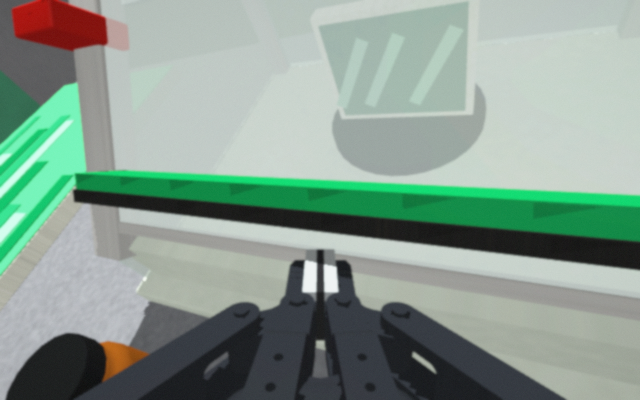

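View pics/side2.png

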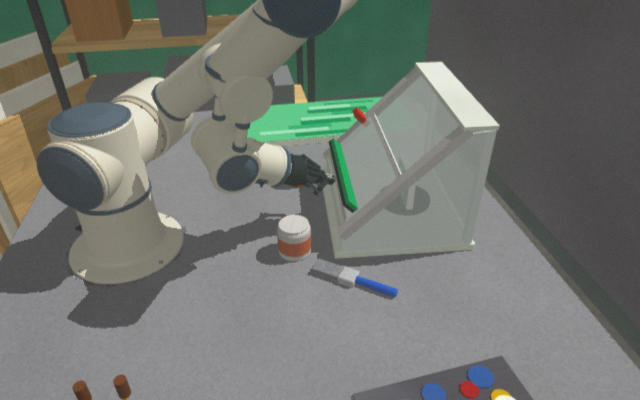

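```bash
python3 -m inch '{"delta_pos":[[2.5,0,0.4],[5,0,0.9],[7.5,0,1.3],[10,0,1.8],[12.5,0,2.2],[15,0,2.7],[17.5,0,3.1],[20,0,3.5]],"rot":[[0,0,0],[0,0,0],[0,0,0],[0,0,0],[0,0,0],[0,0,0],[0,0,0],[0,0,0]]}' 0
python3 need.py 12 0 110 25 10
python3 - <<'E'
from h import *
for c in('wrist',): save(c+'3',camera(c))
E
```

```text
t: 9.5
eef_pos: [535.7, 47.3, 122.8]
eef_rot: [-2.442, -0.086, -1.294]
wrist_force: [-2.3, -1.3, -2.4]
opening: -0.1
t 9.5 q [-0.42  0.84  2.4   2.34  1.11 -1.31] F slope(n,y,u) [ 0.1 -1.4 -3.3]
tip s,y,out [48.5  0.5 12.5] model err [-5.1  3.7 -2.3]
delta [60.5  0.8 11.1] rot [ 0.  -0.1  0.1] | up-slope unit in tool [0.984 0.002 0.175] inward [-0.16   0.422  0.892]
```

View pics/wrist3.png

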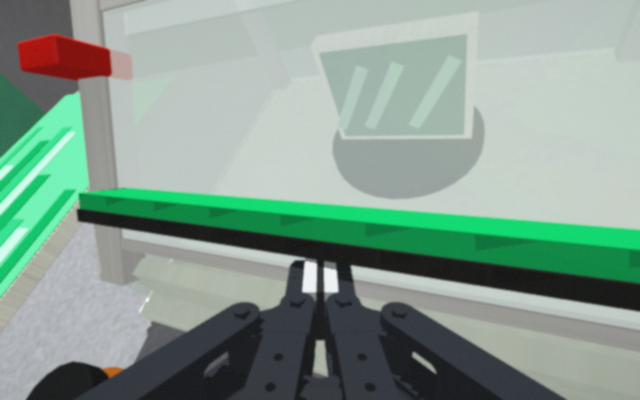

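```bash
python3 -m inch '{"delta_pos":[[4,0,0.7],[9,0,1.6],[14,0,2.5],[20,0,3.5],[26,0,4.6],[32,0,5.7],[38,0,6.7],[43,0,7.6]],"rot":[[0,0,0],[0,0,0],[0,0,0],[0,0,0],[0,0,0],[0,0,0],[0,0,0],[0,0,0]]}' 0
python3 need.py 12 0 110 25 10
```

```text
t: 10.35
eef_pos: [567.1, 44.7, 154.6]
eef_rot: [-2.441, -0.087, -1.296]
wrist_force: [-1.1, -1.5, -4.3]
opening: 0.3
t 10.35 q [-0.39  0.7   2.31  2.27  0.95 -1.1 ] F slope(n,y,u) [ 2.3 -1.5 -3.7]
tip s,y,out [93.4  0.4 12.7] model err [-4.3  3.1 -2.7]
delta [16.4  0.7  3.4] rot [ 0.  -0.2  0.2] | up-slope unit in tool [0.984 0.003 0.176] inward [-0.161  0.422  0.892]
```

```bash
python3 -m inch '{"delta_pos":[[3,0,0.5],[7,0,1.2],[11,0,2],[15,0,2.7],[18,0,3.2],[21,0,3.7],[24,0,4.3],[27,0,4.8]],"rot":[[0,0,0],[0,0,0],[0,0,0],[0,0,0],[0,0,0],[0,0,0],[0,0,0],[0,0,0]]}' 0
python3 need.py 12 0 110 25 10
python3 - <<'E'
from h import *
s=sense()
im=camera('wrist');save('wrist4',im);print(repr((list(s['eef_pos']),list(s['eef_rot']))),file=open('pose4.txt','w'))
a=cv2.resize(im[0:240,0:220],None,fx=2.5,fy=2.5,interpolation=cv2.INTER_CUBIC);save('w4z',a)
E
```

```text
t: 11.15
eef_pos: [586.5, 43.2, 174.1]
eef_rot: [-2.441, -0.087, -1.295]
wrist_force: [-1.1, -3.0, -2.9]
opening: 0.1
t 11.15 q [-0.37  0.64  2.25  2.21  0.87 -0.98] F slope(n,y,u) [ 1.5 -3.1 -2.6]
tip s,y,out [120.9   0.5  12.7] model err [-3.9  2.8 -2.8]
delta [-10.8   0.7  -1.5] rot [ 0.  -0.1  0.2] | up-slope unit in tool [0.984 0.003 0.176] inward [-0.161  0.422  0.892]
```

View pics/wrist4.png

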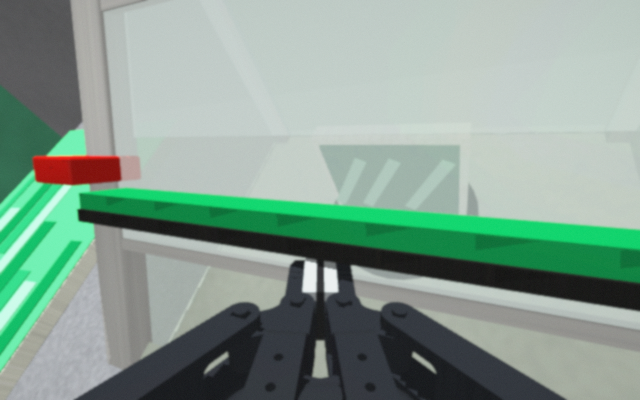

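View pics/w4z.png

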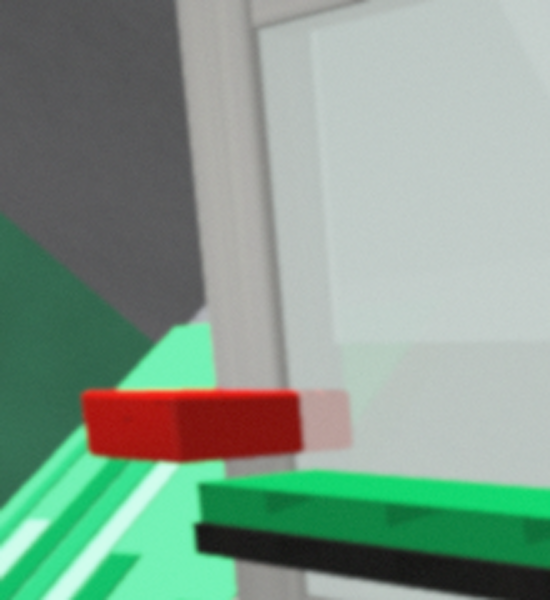

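```bash
cat > rel.py <<'E'
from fit2 import *
def rel(pose,lip,mark,p=(525.27,55.74,-.082)):
    # params: lip s,o,y ; mark s,o,y ; booth yaw tweak
    def g(x):
        q=list(p);q[2]+=x[6]
        L=[pw(slope(q,x[1],x[2],x[0]),pose)-lip[0],pw(slope(q,x[1],x[2],x[0]-18),pose)-lip[1],pw(slope(q,x[1]-36,x[2],x[0]),pose)-lip[2],
           pw(slope(q,x[4],x[5]+21,x[3]),pose)-mark[0],pw(slope(q,x[4],x[5]+21,x[3]-18),pose)-mark[1],pw(slope(q,x[4],x[5]-21,x[3]),pose)-mark[2],pw(slope(q,x[4],x[5]-21,x[3]-18),pose)-mark[3]]
        return np.r_[np.concatenate(L),(x[1]-33)/3,(x[4]-33)/3,(x[2]-160)/2,(x[5]-185)/2,x[6]/.01]
    r=least_squares(g,[140,33,160,170,33,185,0],x_scale=[1,1,1,1,1,1,.01]);print(r.x.round(2),'gap',(r.x[3]-r.x[0]).round(2));print(r.fun.round(1))
if __name__=='__main__':
    pose=eval(open('pose4.txt').read());z=lambda u,v:np.array([u,v])/2.5
    rel([np.array(a) for a in pose],[z(198,486),z(196,550),z(318,471)],[z(83,393),z(90,453),z(176,392),z(181,462)])
E
python3 rel.py
```

```text
[148.77  30.27 162.23 171.92  30.49 185.34   0.  ] gap 23.14
[-2.9 -0.8  1.   1.6  2.4 -0.9 -0.4 -1.5  0.2  1.1 -0.5 -0.2  0.7  0.6
 -0.9 -0.8  1.1  0.2  0.2]
```

```bash
python3 -m inch '{"delta_pos":[[3,0,0.5],[6,0,1],[9,0,1.6],[12,0,2.1],[15,0,2.6],[17,0,3],[19,0,3.4],[19.5,0,3.5]],"rot":[[0,0,0],[0,0,0],[0,0,0],[0,0,0],[0,0,0],[0,0,0],[0,0,0],[0,0,0]]}' 0
python3 need.py 12 0 110 25 10
python3 - <<'E'
from h import *
s=sense()
im=camera('wrist');save('wrist5',im);print(repr((list(s['eef_pos']),list(s['eef_rot']))),file=open('pose5.txt','w'))
a=cv2.resize(im[140:260,20:180],None,fx=5,fy=5,interpolation=cv2.INTER_CUBIC);save('w5z',a)
im=camera('side');save('s5z',cv2.resize(im[80:220,320:440],None,fx=4,fy=4,interpolation=cv2.INTER_CUBIC))
im=camera('scene');save('sc5z',cv2.resize(im[130:230,270:520],None,fx=3,fy=3,interpolation=cv2.INTER_CUBIC))
E
```

```text
t: 12.0
eef_pos: [601.0, 42.1, 188.8]
eef_rot: [-2.441, -0.087, -1.297]
wrist_force: [-0.8, -1.2, -3.8]
opening: -0.1
t 12.0 q [-0.36  0.6   2.2   2.16  0.82 -0.89] F slope(n,y,u) [ 2.2 -1.3 -3.2]
tip s,y,out [141.6   0.5  12.8] model err [-3.5  2.6 -2.8]
delta [-31.2   0.7  -5.1] rot [ 0.  -0.2  0.2] | up-slope unit in tool [0.984 0.003 0.177] inward [-0.162  0.422  0.892]
```

View pics/w5z.png

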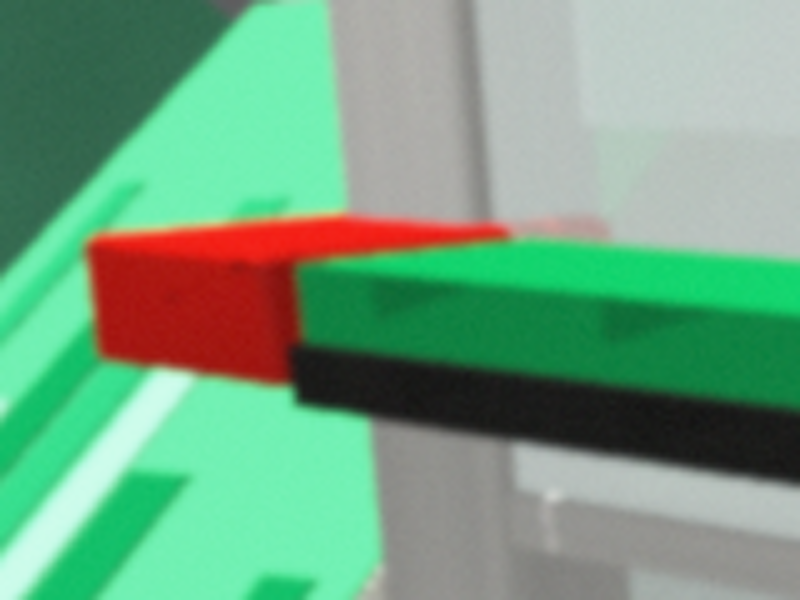

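View pics/s5z.png

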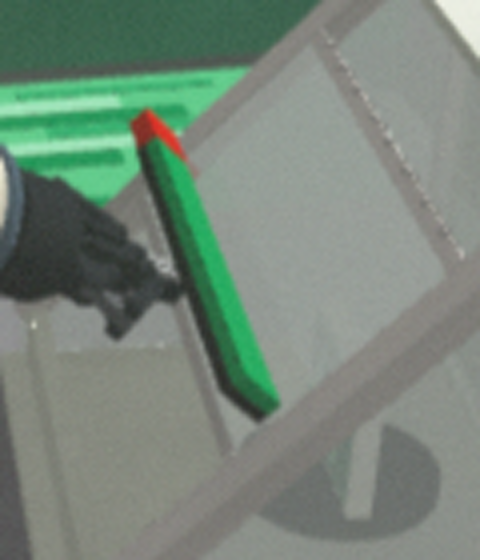

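View pics/sc5z.png

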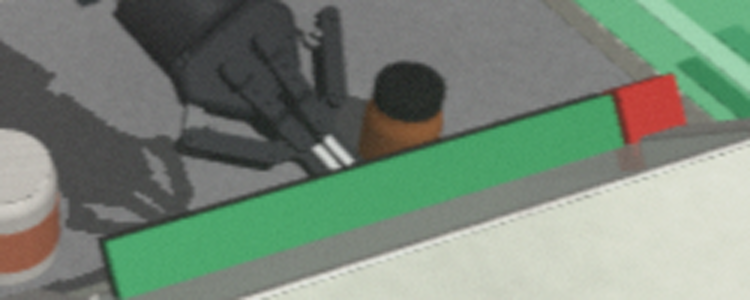

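```bash
cat >> rel.py <<'E'
    print('--5')
    pose=eval(open('pose5.txt').read());z=lambda u,v:np.array([20,140])+np.array([u,v])/5
    rel([np.array(a) for a in pose],[z(300,265),z(295,402),z(525,240)],[z(92,243),z(100,357),z(268,265),z(272,383)])
E
python3 rel.py
```

```text
[148.77  30.27 162.23 171.92  30.49 185.34   0.  ] gap 23.14
[-2.9 -0.8  1.   1.6  2.4 -0.9 -0.4 -1.5  0.2  1.1 -0.5 -0.2  0.7  0.6
 -0.9 -0.8  1.1  0.2  0.2]
--5
[169.63  29.93 163.21 170.99  29.98 186.94   0.  ] gap 1.36
[-3.7  0.2  0.3  0.6  4.4 -0.8 -1.6 -1.3 -0.   1.6 -0.2 -2.2  2.   2.
 -1.  -1.   1.6  1.   0.2]
```

```bash
python3 -m inch '{"delta_pos":[[0.4,0,0.1],[0.8,0,0.2],[1.2,0,0.2],[1.2,0,0.2],[1.2,0,0.2],[1.2,0,0.2],[1.2,0,0.2],[1.2,0,0.2]],"rot":[[0,0,0],[0,0,0],[0,0,0],[0,0,0],[0,0,0],[0,0,0],[0,0,0],[0,0,0]]}' 0
python3 need.py 12 0 110 25 10
python3 - <<'E'
from h import *
s=sense()
im=camera('wrist');save('wrist6',im);print(repr((list(s['eef_pos']),list(s['eef_rot']))),file=open('pose6.txt','w'))
E
cat > simw.py <<'E'
from sim import *
from workcell import sense
q=np.array(sense()['joint_positions'])
def T(o,y,s,phi,tilt): r=frame(phi,tilt);return slope(o,y,s)-19*r[:,2],r
path([(*T(13,0,130,25,10),2),(*T(80,0,115,25,10),4),(*T(80,40,115,25,10),4)],q)
M=__import__('workcell').camera_info('wrist')['mount']
for w in (T(80,0,115,25,10),T(80,60,115,25,10),T(80,60,115,15,10),T(80,60,105,25,10)):
    C=w[0]+w[1]@M[:3,3]-np.array([525.2,55.6,70]);print('cam s,y,out',np.round([C@u,C@yl,-C@n]))
E
python3 simw.py
```

```text
t: 12.95
eef_pos: [601.8, 42.1, 189.6]
eef_rot: [-2.44, -0.087, -1.297]
wrist_force: [-1.8, -0.7, -3.2]
opening: 0.2
t 12.95 q [-0.36  0.59  2.2   2.15  0.82 -0.88] F slope(n,y,u) [ 1.  -0.9 -3.5]
tip s,y,out [142.7   0.6  12.9] model err [-3.5  2.5 -2.8]
delta [-32.2   0.8  -5.3] rot [ 0.  -0.2  0.2] | up-slope unit in tool [0.984 0.003 0.177] inward [-0.162  0.422  0.892]
seg ang 0.3 dist 9 rows 2
1 [596.  43. 184.] [-0.37  0.6   2.21  2.16  0.83 -0.9 ] dq0.01 
2 [593.  42. 181.] [-0.37  0.61  2.21  2.16  0.83 -0.91] dq0.01 
seg ang 0.0 dist 69 rows 4
1 [578.  43. 190.] [-0.39  0.58  2.24  2.15  0.84 -0.91] dq0.03 
2 [564.  45. 199.] [-0.4   0.55  2.27  2.13  0.84 -0.9 ] dq0.03 
3 [549.  46. 208.] [-0.41  0.52  2.3   2.11  0.84 -0.9 ] dq0.03 
4 [535.  47. 218.] [-0.43  0.49  2.33  2.09  0.85 -0.89] dq0.03 
seg ang 0.0 dist 40 rows 4
1 [536.  57. 218.] [-0.4   0.49  2.33  2.13  0.84 -0.9 ] dq0.04 
2 [537.  67. 218.] [-0.36  0.49  2.33  2.17  0.83 -0.91] dq0.04 
3 [537.  77. 218.] [-0.33  0.49  2.33  2.21  0.82 -0.92] dq0.04 
4 [538.  87. 218.] [-0.3   0.49  2.33  2.25  0.82 -0.93] dq0.04 
cam s,y,out [173. -65. 221.]
cam s,y,out [173.  -5. 221.]
cam s,y,out [173.  21. 231.]
cam s,y,out [163.  -5. 221.]
```

```bash
python3 need.py 80 50 106 25 10 | tail -1
python3 -m inch '{"delta_pos":[[-5,0,-0.9],[-11,0,-2],[-9,-7,-17],[-6,-14,-32],[-3,-21,-47],[0,-28,-62],[0,-28,-62],[0,-28,-62]],"rot":[[0,0,0],[0,0,0],[0,0,0],[0,0,0],[0,0,0],[0,0,0],[0,0,0],[0,0,0]]}' 0
python3 need.py 80 50 106 25 10
```

```text
delta [-28.8 -73.2 -45.9] rot [ 0.  -0.2  0.2] | up-slope unit in tool [0.984 0.003 0.177] inward [-0.162  0.422  0.892]
t: 13.8
eef_pos: [546.9, 45.9, 229.3]
eef_rot: [-2.44, -0.087, -1.298]
wrist_force: [0.2, -0.5, -1.0]
opening: 0.1
t 13.8 q [-0.41  0.47  2.3   2.08  0.82 -0.84] F slope(n,y,u) [ 0.9 -0.5 -0.6]
tip s,y,out [131.9   0.   79.8] model err [-3.3  2.6 -2.9]
delta [-29.  -45.5  16. ] rot [ 0.  -0.3  0.2] | up-slope unit in tool [0.984 0.004 0.178] inward [-0.163  0.422  0.892]
```

```bash
python3 -m inch '{"delta_pos":[[-5,-8,3],[-10,-16,6],[-15,-23,8],[-20,-31,11],[-25,-39,14],[-29,-45.5,16],[-29,-45.5,16],[-29,-45.5,16]],"rot":[[0,0,0],[0,0,0],[0,0,0],[0,0,0],[0,0,0],[0,0,0],[0,0,0],[0,0,0]]}' 0
python3 need.py 80 50 106 25 10
python3 - <<'E'
from h import *
s=sense()
im=camera('wrist');save('wrist7',im);print(repr((list(s['eef_pos']),list(s['eef_rot']))),file=open('pose7.txt','w'))
for r in trace('mark','wrist')[:1]+trace('lip_center','wrist')[:1]: print(r['p'],r['centre'])
E
```

```text
t: 14.6
eef_pos: [533.0, 97.3, 210.6]
eef_rot: [-2.44, -0.088, -1.297]
wrist_force: [0.2, -1.1, 0.4]
opening: 0.1
t 14.6 q [-0.26  0.53  2.37  2.34  0.86 -1.02] F slope(n,y,u) [-0.1 -1.1  0.5]
tip s,y,out [105.9  50.1  79.3] model err [-4.1  2.4 -2.8]
delta [ 0.3 -0.2 -0.6] rot [ 0.  -0.2  0.2] | up-slope unit in tool [0.984 0.004 0.178] inward [-0.163  0.422  0.892]
0.81 [191.0, 144.0]
0.95 [442.0, 101.9]
```

View pics/wrist7.png

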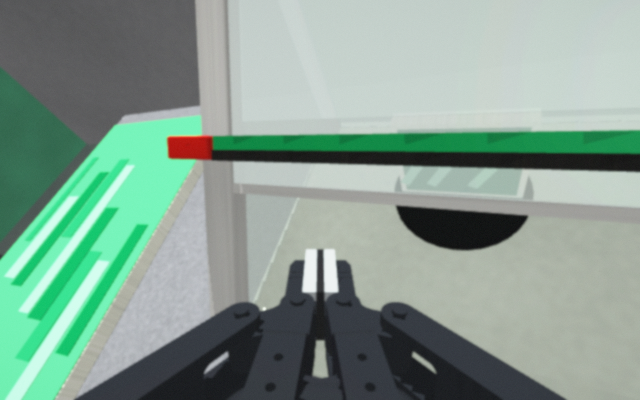

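Run:
```python
import cv2
a=cv2.imread('pics/wrist7.png')[120:180,155:255]; cv2.imwrite('pics/w7z.png',cv2.resize(a,None,fx=8,fy=8,interpolation=cv2.INTER_CUBIC))
```

```text
(no output)
```

View pics/w7z.png

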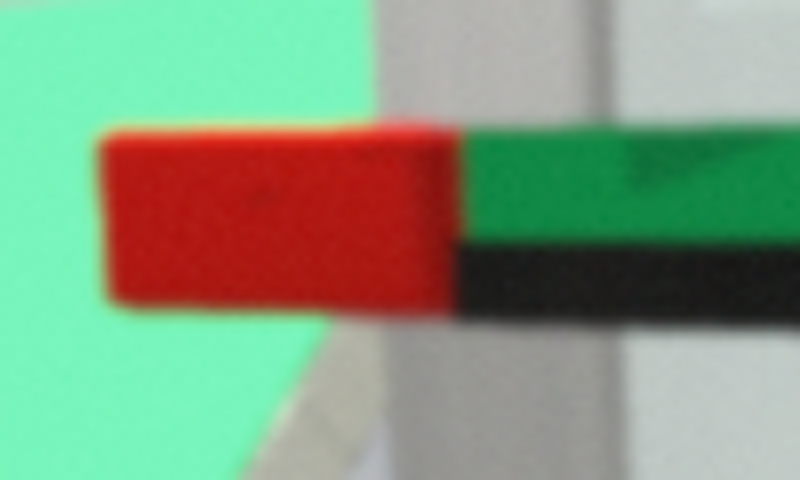

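The wrist view (camera level with the lip) shows the clip from rows 136 to 159 and the lip's left end from 136 to 160. They are level to within about 0.3 mm. Next I back the hand further off.

```bash
python3 - <<'E'
from sim import *
from workcell import sense
q=np.array(sense()['joint_positions'])
r=frame(25,10);path([(slope(150,20,140)-19*r[:,2],r,8)],q)
E
python3 need.py 150 20 140 25 10
```

```text
seg ang 0.4 dist 86 rows 8
1 [526.  96. 218.] [-0.28  0.49  2.37  2.3   0.84 -0.98] dq0.04 
2 [523.  92. 227.] [-0.3   0.46  2.37  2.25  0.82 -0.93] dq0.05 
3 [520.  88. 237.] [-0.31  0.42  2.36  2.2   0.8  -0.88] dq0.05 
4 [517.  84. 246.] [-0.33  0.39  2.35  2.15  0.78 -0.83] dq0.05 
5 [514.  81. 256.] [-0.35  0.35  2.35  2.09  0.76 -0.77] dq0.06 
6 [511.  77. 266.] [-0.36  0.32  2.34  2.03  0.75 -0.71] dq0.06 
7 [508.  73. 275.] [-0.38  0.28  2.33  1.97  0.74 -0.64] dq0.06 
8 [505.  69. 285.] [-0.4   0.25  2.32  1.9   0.73 -0.58] dq0.07 
t 14.75 q [-0.26  0.53  2.37  2.34  0.86 -1.02] F slope(n,y,u) [-0.5 -0.4  0.2]
tip s,y,out [106.3  49.6  79.7] model err [-4.1  2.4 -2.8]
delta [ 46.9  -2.6 -69. ] rot [ 0.  -0.3  0.2] | up-slope unit in tool [0.984 0.003 0.179] inward [-0.163  0.421  0.892]
```

```bash
python3 -m inch '{"delta_pos":[[7,0,-10],[14,-1,-20],[21,-1,-31],[28,-2,-42],[35,-2,-52],[41,-2,-61],[47,-3,-69],[47,-3,-69]],"rot":[[0,0,0],[0,0,0],[0,0,0],[0,0,0],[0,0,0],[0,0,0],[0,0,0],[0,0,0]]}' 0
python3 need.py
python3 - <<'E'
from h import *
for c in('wrist','scene','side'): save(c+'8',camera(c))
E
```

```text
t: 15.55
eef_pos: [505.0, 69.0, 286.1]
eef_rot: [-2.44, -0.087, -1.302]
wrist_force: [-0.0, -0.0, -0.0]
opening: -0.3
t 15.55 q [-0.4   0.25  2.33  1.94  0.74 -0.62] F slope(n,y,u) [-0. -0. -0.]
tip s,y,out [141.2  19.6 150.9] model err [-2.5  2.1 -2.8]
```

View pics/scene8.png

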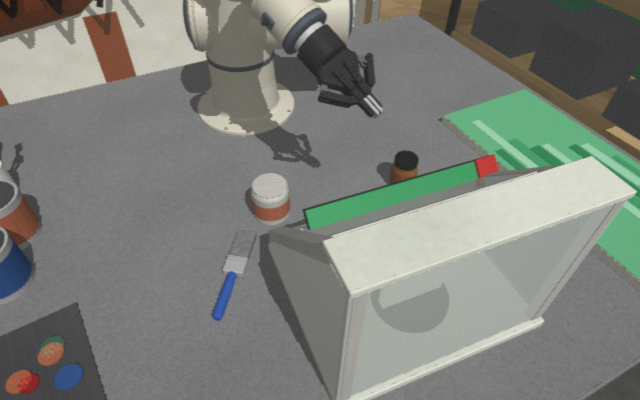

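View pics/side8.png

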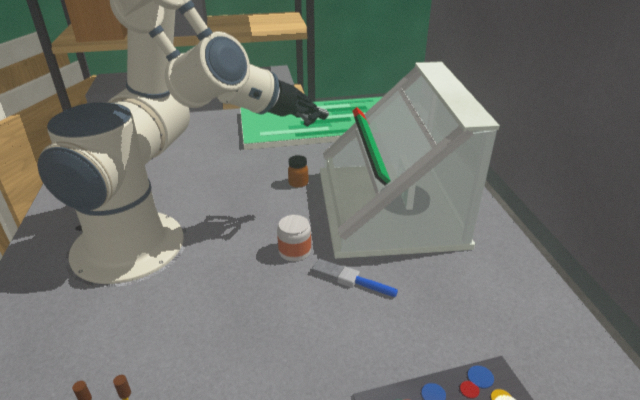

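View pics/wrist8.png

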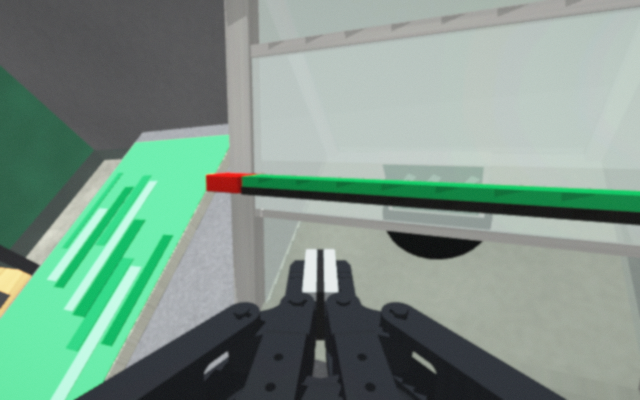

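The lip stands flush with the clip (scene ~(480,170), wrist ~(243,183)). The tin, jar, brush and clip are where they were at the start, and the hand is well clear with zero force.

```bash
python3 -c "
from workcell import sign_off
print(sign_off())"
```

```text
the job is handed in; nothing more can be done
None
```

The sash now stands with its lip level with the red clip, and I handed the job in at about 15.7 s. I used the shut fingertips, about 21 mm under the lip, and pushed it up the slope by roughly 101 mm. The pushing force read about 3 to 4 N at each stop. I then dropped the fingers off the lip and drew the hand about 150 mm off the slope.

**Level check:** with the wrist camera at lip height, the top and bottom edges of the lip and clip lined up to within about 0.3 mm. After I backed off they still looked flush in the wrist, scene and side pictures. Two earlier estimates, taken from a higher view, disagreed a little: they put the gap at 1.4 mm and 2.4 mm before the last push of about 1.1 mm. I took the view at lip height as the reliable one.

**Other checks:** the tin, jar, brush and clip looked unmoved in the pictures, and the wrist force read zero at the end.

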